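# Let the wooden balls out of the feeder and close its lid gently

### The arm

A 7-joint arm with a two-finger parallel gripper is mounted at the origin on the work surface. World frame = base frame: x ahead of the robot, y to its left, z up, the work surface at z = 0. Lengths are in m, angles in rad, forces in N, time in s.
With the tool pointing down it reaches from about 0.425 to 0.875 m from the base axis. Payload 4.7 kg.
Tool frame: the origin (TCP) lies at the very end of the fingers, on their centre line; the grasp point (between the pads) lies 19 mm behind it (ctrl.grasp_offset is the distance from the TCP to the grasp point, in m); z points along the fingers, y is the direction in which the jaws open and shut (so a half turn about z gives the same grasp; the last joint's range is limited). The gripper opens to 87 mm and grips with 3 to 60 N. Pads are 19 mm wide; open, the fingers measure 117 mm over their backs; the gripper's body (75 mm by 190 mm) begins 51 mm behind the grasp point.
Start: joints at [-1.219, 0.321, -0.07, 1.45, 0.023, 1.371, -0.057], TCP at [0.215, 0.613, 0.223] pointing down, gripper open.
Joint ranges: [-2.86, 2.86], [-0.3, 2.09], [-1.38, 1.24], [0.06, 2.45], [-1.56, 4.7], [0.09, 2.05], [-2.69, 2.69]. Speed limits (rad/s): [2.57, 2.57, 3.14, 3.14, 3.14, 3.14, 3.14].

### API

Orientations are given as a rotation vector (axis times angle).
In Python, from bench import ctrl gives the robot as it stands.
- The arm moves only by the shell command python3 -m creep 'ROWS' [FORCE]. ROWS is JSON, a list that holds one entry, the list of rows, each a list of 7 numbers: the opening, from 0 (shut) to 1 (fully open), then the shift along the tool's x, y, z in mm, then the turn, a rotation vector about the tool's x, y, z in rad. In form: [[[grip, dx, dy, dz, rx, ry, rz], ...]]. A call has 1 to 5 rows; each row is the pose to reach, as a shift and turn from the pose commanded when the call began, along the tool's axes at that moment; what a row does not reach only later rows make up. A row lasts 1/10 s, in which the tool goes at most 50 mm and 8.59 degrees, less where a joint would pass 70% of its speed; a pose out of reach is approached as far as the arm can. A call with a gripper value outside its range is refused whole. The fingers move at their own pace and stop on an object; FORCE is the grip in N (left out, the last holds). Time passes only in rows, so rows that repeat a pose let the fingers close. It gives the time, the measured TCP pose, the force and the opening at its end, in the units of the state.
- ctrl.get_state(): the state, without advancing time (a new reading comes with each control period).
- ctrl.get_image(name): name is "scene" or "top"; returns the picture (480x640x3 uint8, red, green, blue); there is no depth.
- ctrl.camera_params(name): a dict with "K" (3x3 intrinsics, pixels), "pose" (4x4, takes a point from camera to world coordinates). Camera axes: x right, y down, z forward; pixel columns grow to the right and rows downward; lengths in m; the calibration is good to about 2 mm. A picture is of the moment at which its call begins. camera_params takes no time and is no camera call.
- ctrl.close_job(): hands the job in, once; it reports no verdict.
The state is a dict: "time": time; "joint_positions": joint angles; "qd": joint speeds; "joint_torque": joint torques, N m; "position": TCP position; "tool_rot": TCP orientation; "ft_force": force on the tool from outside, world axes, zero at the start; "torque": the same for the moment, N m; "grip_width": opening from 0.0 (shut) to 1.0 (fully open).
Only numpy, scipy, OpenCV 4.12 (cv2) and the standard library are available. Lean on these libraries where they do the work, as an engineer would, in place of code of your own. Each camera call takes 0.05 s, during which the arm holds its last target. There are 200 camera calls.

### The job

Press the lever of the ball feeder down with a fingertip until its lid is fully raised, and keep it there until both wooden balls have rolled out into the catch tray. Then let the lever come up slowly under your finger so that the lid eases shut without slamming, and move clear. Work by the lever only: do not touch the lid or the balls, and leave the other things on the table where they are.

Things in the scene. Friction and masses are not known exactly. Their poses are not given: they have to be found in the camera images.
- feeder: Plywood ball feeder, fixed. Origin on the table under the hopper's middle, z up. Hopper 62 mm wide (x), 205 long (y -105 to +100), 120 high; its lid is an open wooden frame with thin steel bars. Inside, a lane slopes down to the -y end, where balls come out into an open tray (120 wide, 130 long, walls 40 high, y -107 to -237). The lever runs along the -x side of hopper and tray.
- tray (a point): Centre of the catch tray's inner floor, 12 mm above the table; axes as the feeder's. The inside measures 110 mm (x) by about 125 mm (y).
- pad (a point): Centre of the top face of the lever's flat black rubber pad, 44 mm wide (feeder x) and 50 mm long (feeder y), 8 mm thick: the place to press. At rest it is about 106 mm above the table, tilted 0.2 rad (its outer, -y end higher); fully pressed about 38 mm above the table and tilted 0.2 rad the other way. Moves with the lever. The pad stands about 13 mm to the side of the tray.
- pivot (a point): Axis of the lever, which runs along the feeder's x; 75 mm above the table. From it the pad centre lies 45 mm to -x, 170 mm to -y and 32 mm up when the lever is at rest. The steel lever bar is 10 mm thick.
- lever (a joint): Angle of the lever: 0 at rest (up), 0.40 rad fully pressed, where it meets a stop. Positive turns the pad down, about the feeder's +x axis through the pivot. It returns by a spring and the lid's weight: about 2 to 5 N on the pad hold it anywhere; let go, it springs up at once and the lid slams.
- lid (a joint): Angle of the lid, linked to the lever by a steel push link: 0 closed, about 0.68 rad fully raised with the lever fully pressed (1.7 rad of lid per rad of lever). Its hinge is at the +y end of the hopper, 125 mm above the table.
- lid_edge (a point): Middle of the top of the lid's free (-y) edge, 199 mm from the hinge; the edge rises to about 250 mm above the table. A wooden lip under it stops the balls in the lane.
- ball1_center (a point): Centre of the first wooden ball, 36 mm across, 18 g, in the lane just behind the lip at the start. It rolls into the tray by itself within some two seconds once the lid is up.
- ball2_center (a point): Centre of the second wooden ball, the same, behind the first.
- knob_weight: Bystander: wooden paper weight, block 100 x 45 x 22 mm with a turned knob to 54 mm height, beside the feeder on the lever's side. Origin under its middle.
- tape_roll: Bystander: roll of paper tape lying flat, 90 mm across, 24 mm high, beyond the tray. Origin under its middle.
- ink_jar: Bystander: small jar, 48 mm across, 60 mm high, behind the hopper. Origin under its middle.
- brush: Bystander: brush lying along its x beyond the tray's outer end. Origin under its middle.
- cup: Bystander: white mug, 76 mm across, 85 mm high. Origin under its middle.
- plate: Bystander: white plate, 170 mm across, 22 mm high. Origin under its middle.
- eraser: Bystander: white eraser, 50 x 24 x 14 mm, beside the hopper. Origin under its middle.

How it is judged:
On the way, in this order (a step that is already met when the one before it is completed fails the run):
1. the lid is fully raised (above 0.56 rad) and held there with both balls in the tray (value of joint lid above 0.56 rad and x of ball1_center in the frame of tray between -0.056 and 0.056 m and y of ball1_center in the frame of tray between -0.064 and 0.064 m and z of each of ball1_center, ball2_center in the frame of tray below 0.035 m and x of ball2_center in the frame of tray between -0.056 and 0.056 m and y of ball2_center in the frame of tray between -0.064 and 0.064 m), for 0.2 s.
2. the lid is shut again (value of joint lid below 0.03 rad), for 0.2 s.
At the end, for the whole second after the job is handed in: The lid is shut (within 0.03 rad), the lever is up (within 0.03 rad), and both balls lie in the catch tray, at rest (below 0.05 m/s) (value of joint each of lid, lever below 0.03 rad and x of ball1_center in the frame of tray between -0.056 and 0.056 m and y of ball1_center in the frame of tray between -0.064 and 0.064 m and z of each of ball1_center, ball2_center in the frame of tray below 0.035 m and x of ball2_center in the frame of tray between -0.056 and 0.056 m and y of ball2_center in the frame of tray between -0.064 and 0.064 m and linear speed of each of ball1, ball2 below 0.05 m/s); the robot touches nothing.
It fails at once if the lid falls: it closes faster than 1.0 rad/s (0.2 m/s at its edge) (velocity of joint lid below -1 rad/s).
It fails at once if the robot touches the lid (contact force between any of the arm, the fingers and lid above 0.5 N).
It fails at once if the robot touches a ball (contact force between any of the arm, the fingers and ball1 above 0.3 N or contact force between any of the arm, the fingers and ball2 above 0.3 N).
It fails at once if a ball is lifted clear of the lane or leaves the feeder (height (world z) of any of ball1_center, ball2_center above 0.12 m or horizontal distance between any of ball1_center, ball2_center and tray above 0.23 m).
It fails at once if a bystander is moved more than 25 mm or lifted (distance of any of knob_weight, tape_roll, ink_jar, brush, cup, plate, eraser from where it was at the start of the episode above 0.025 m).
It also fails if it takes over 42 s, if anything falls off the work surface, if the arm or the gripper's body presses on something with over 40 N, if the wrist force passes 120 N, or if a joint passes its speed limit or range.

## Working session

There is one attempt and no reset: what is moved stays moved. The work goes in short steps, Python scripts to look and compute and a shell command to move; the robot and the scene stay as the last step left them, time stands still between calls to the robot, and variables do not carry over. Pictures are saved under pics/ and viewed, about 8 in all and at most 12, crops included, and the job is handed in when it is done.

```bash
ls; mkdir -p pics; python3 - <<'E'
from bench import ctrl
import cv2,numpy as np
np.set_printoptions(precision=4,suppress=True)
for n in("scene","top"):
    cv2.imwrite(f"pics/{n}0.png",ctrl.get_image(n)[:,:,::-1]); p=ctrl.camera_params(n); print(n,p["K"],p["pose"])
print(ctrl.get_state())
E
```

```text
pics
scene [[467.6492   0.     316.0322]
 [  0.     467.6492 241.5179]
 [  0.       0.       1.    ]] [[ 0.1849  0.5892 -0.7866  1.4004]
 [ 0.9827 -0.0992  0.1567 -0.133 ]
 [ 0.0143 -0.8019 -0.5973  0.7681]
 [ 0.      0.      0.      1.    ]]
top [[474.8835   0.     334.9534]
 [  0.     474.8835 233.2059]
 [  0.       0.       1.    ]] [[-0.0562 -0.9768  0.2067  0.3256]
 [-0.9984  0.0544 -0.0143  0.0279]
 [ 0.0028 -0.2072 -0.9783  1.1364]
 [ 0.      0.      0.      1.    ]]
{'time': 0.1, 'joint_positions': array([-1.2189,  0.3217, -0.0701,  1.4515,  0.0226,  1.3708, -0.0569]), 'qd': array([ 0.0009, -0.0012, -0.0016, -0.0018,  0.0025, -0.0012,  0.0003]), 'joint_torque': array([  0.0001, -49.2571,  -0.4058, -31.3399,  -0.0642,   0.0395,
         0.0001]), 'position': array([0.2153, 0.6128, 0.2216]), 'tool_rot': array([-0.5279, -3.0967,  0.0027]), 'ft_force': array([-0.5084, -0.2156, -0.1353]), 'torque': array([-0.0006,  0.0213,  0.0402]), 'grip_width': 0.999407973667708}
```

View pics/top0.png

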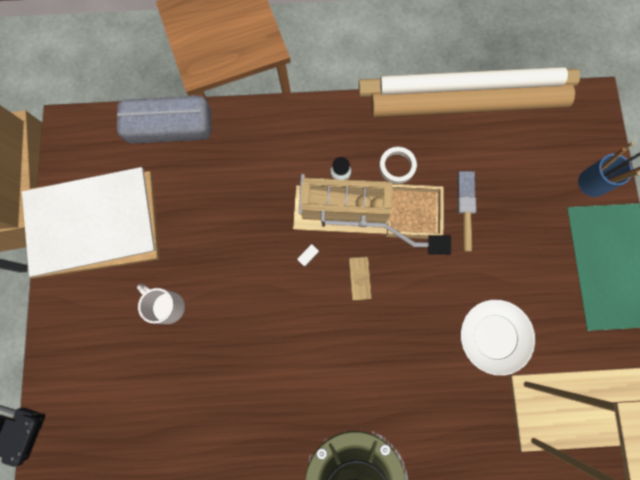

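View pics/scene0.png

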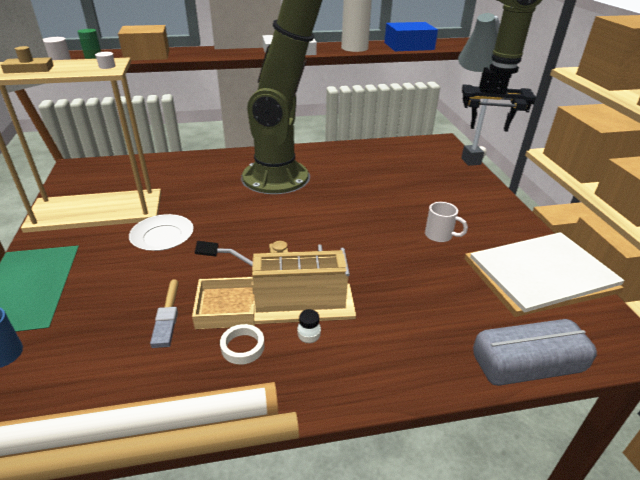

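The top view shows the feeder with the hopper at px (345,200), the tray at (413,210) and the black pad at (439,245). The feeder's axes lie close to the world's. In the scene view the pad is at (207,248) and the gripper is at the far right, well clear. Next I locate the pad from both views.

```bash
cat > h.py <<'E'
from bench import ctrl
import cv2,numpy as np
from scipy.spatial.transform import Rotation as R
np.set_printoptions(precision=4,suppress=True)
def ray(n,uv):
    p=ctrl.camera_params(n);K,T=np.array(p["K"]),np.array(p["pose"])
    return T[:3,3],T[:3,:3]@np.linalg.solve(K,[*uv,1])
def atz(n,uv,z):
    c,d=ray(n,uv);return c+d*(z-c[2])/d[2]
def tri(a,b):
    (c1,d1),(c2,d2)=ray("top",a),ray("scene",b)
    s=np.linalg.lstsq(np.c_[d1,-d2],c2-c1,rcond=None)[0]
    p,q=c1+s[0]*d1,c2+s[1]*d2
    return (p+q)/2,np.linalg.norm(p-q)
def blob(img,box):
    x0,y0,x1,y1=box;m=(img[y0:y1,x0:x1].max(2)<38).astype(np.uint8)
    n,l,s,c=cv2.connectedComponentsWithStats(m);i=1+s[1:,4].argmax()
    r=cv2.minAreaRect(np.argwhere(l==i)[:,::-1].astype(np.float32))
    return c[i]+[x0,y0],s[i],r
E
python3 - <<'E'
from h import *
t=cv2.imread("pics/top0.png");s=cv2.imread("pics/scene0.png")
a=blob(t,(420,225,465,265));b=blob(s,(190,235,222,265));print(a,b)
print("tri",tri(a[0],b[0]),"atz",atz("top",a[0],.106))
# feeder outline: tray far corners (top z .04), base
for uv in((443,186),(442,235),(391,234),(393,184)):print(uv,atz("top",uv,.04))
st=ctrl.get_state();print(R.from_rotvec(st["tool_rot"]).as_matrix())
w=[cv2.resize(t[150:320,280:500],None,fx=3.6,fy=3.5,interpolation=2)]
cv2.imwrite("pics/crop1.png",w[0])
E
```

```text
(array([439.4103, 244.4377]), array([  9,  11,  21,  17, 329], dtype=int32), ((19.0, 19.0), (16.0, 20.0), 90.0)) (array([206.2191, 248.251 ]), array([  5,   7,  23,  14, 251], dtype=int32), ((16.099998474121094, 13.199999809265137), (21.08590316772461, 12.527507781982422), 7.125016689300537))
tri (array([ 0.5059, -0.2161,  0.1017]), np.float64(0.0018025330280020666)) atz [ 0.5051 -0.216   0.106 ]
(443, 186) [ 0.6589 -0.2549  0.04  ]
(442, 235) [ 0.5388 -0.2401  0.04  ]
(391, 234) [ 0.5479 -0.1201  0.04  ]
(393, 184) [ 0.6706 -0.1348  0.04  ]
[[-0.9435  0.3313 -0.0005]
 [ 0.3313  0.9435 -0.0016]
 [-0.0001 -0.0017 -1.    ]]
```

View pics/crop1.png

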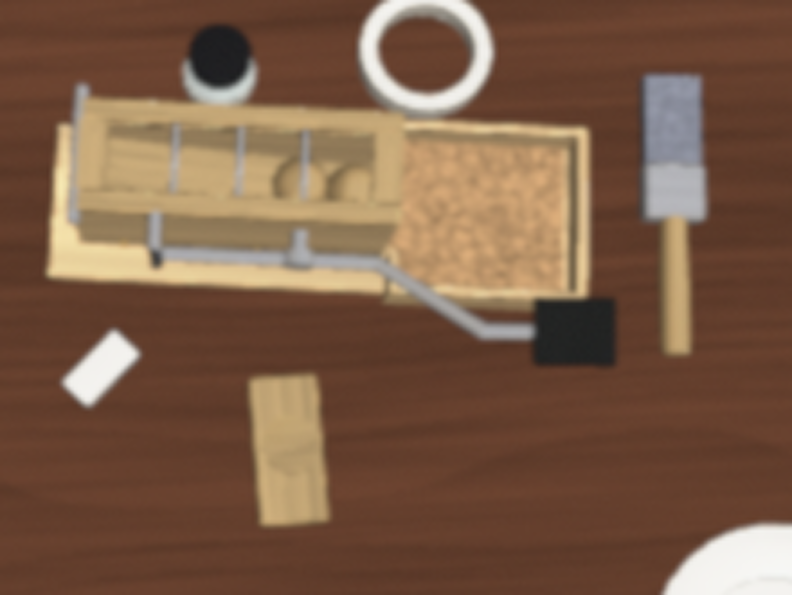

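The pad triangulates to (0.505, -0.216, 0.104), a 2 mm miss between the rays. The tray measures 121 mm wide as it should, and the feeder yaw is about -6.5°. The pad overhangs the table clear of everything else. I'll close the gripper, travel around at z≈0.22, and yaw so the gripper body lies alongside the tray.

```bash
python3 -m creep '[[[0,-37,-20,0,0,0,-0.06],[0,-74,-40,0,0,0,-0.12],[0,-112,-60,0,0,0,-0.18],[0,-149,-80,0,0,0,-0.24],[0,-186,-100,0,0,0,-0.3]]]' 30
python3 - <<'E'
from h import *
s=ctrl.get_state();M=R.from_rotvec(s["tool_rot"]).as_matrix();print(M,s["grip_width"])
for w in((.5,.3,.22),(.505,-.216,.2),(.505,-.216,.125)):print(w,1000*M.T@(np.array(w)-s["position"]))
E
```

```text
time: 0.6
position: [0.3586, 0.4556, 0.2221]
tool_rot: [-0.055, -3.141, 0.001]
ft_force: [0.5, -0.3, -0.2]
grip_width: 0.633
[[-0.9994  0.0353 -0.0003]
 [ 0.0353  0.9994 -0.0005]
 [ 0.0003 -0.0005 -1.    ]] 0.6330274031407569
(0.5, 0.3, 0.22) [-146.7925 -150.5398    2.1789]
(0.505, -0.216, 0.2) [-169.9913 -666.0324   22.4321]
(0.505, -0.216, 0.125) [-170.015  -665.9945   97.432 ]
```

```bash
python3 -m creep '[[[0,-32,-33,0,0,0,0],[0,-64,-66,0,0,0,0],[0,-96,-99,0,0,0,0],[0,-128,-132,0,0,0,0],[0,-150,-166,0,0,0,0]]]'
python3 -m creep '[[[0,-4,-48,0,0,0,0],[0,-8,-96,0,0,0,0],[0,-12,-144,0,0,0,0],[0,-16,-192,0,0,0,0],[0,-20,-240,0,0,0,0]]]'
python3 -m creep '[[[0,0,-48,0,0,0,0],[0,0,-96,0,0,0,0],[0,0,-144,0,0,0,0],[0,0,-192,0,0,0,0],[0,0,-240,0,0,0,0]]]'
python3 - <<'E'
from h import *
s=ctrl.get_state();M=R.from_rotvec(s["tool_rot"]).as_matrix();print(M,s["grip_width"],s["joint_positions"])
for w in((.505,-.216,.2),(.505,-.216,.125)):print(w,1000*M.T@(np.array(w)-s["position"]))
E
```

```text
time: 1.1
position: [0.503, 0.2835, 0.2221]
tool_rot: [0.061, 3.141, -0.001]
ft_force: [0.4, 0.8, 0.3]
grip_width: 0.173
time: 1.6
position: [0.5118, 0.0432, 0.2223]
tool_rot: [-0.059, -3.141, -0.0]
ft_force: [0.4, 0.3, -0.3]
grip_width: 0.008
time: 2.1
position: [0.5027, -0.1964, 0.2224]
tool_rot: [0.059, 3.141, 0.001]
ft_force: [0.5, -0.0, 0.5]
grip_width: 0.004
[[-0.9993  0.0375  0.0002]
 [ 0.0375  0.9993  0.0005]
 [-0.0002  0.0005 -1.    ]] 0.0036426611704706495 [-0.2234  0.0856  0.5833  1.7456 -0.0491  1.3248  1.9035]
(0.505, -0.216, 0.2) [ -3.0766 -19.5327  22.4402]
(0.505, -0.216, 0.125) [ -3.0618 -19.5719  97.4402]
```

```bash
python3 -m creep '[[[0,-2,-14,20,0,0,0],[0,-3,-20,45,0,0,0],[0,-3,-20,70,0,0,0],[0,-3,-20,90,0,0,0],[0,-3,-20,90,0,0,0]]]'
python3 - <<'E'
from h import *
t,s=[ctrl.get_image(n)[:,:,::-1] for n in("top","scene")]
a=cv2.resize(t[150:290,280:500],None,fx=3.5,fy=2.1*1.0);a=cv2.resize(t[160:270,330:490],(400,275),interpolation=2);b=cv2.resize(s[170:280,150:310],(400,275),interpolation=2)
cv2.imwrite("pics/hover.png",np.hstack([a,b]))
E
```

```text
time: 2.6
position: [0.5031, -0.2139, 0.1294]
tool_rot: [-0.06, -3.135, -0.002]
ft_force: [-0.2, -0.1, 0.2]
grip_width: 0.007
```

View pics/hover.png

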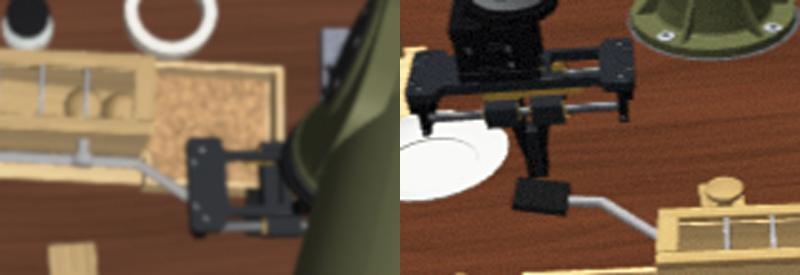

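The fingertip is directly above the pad, about 23 mm up in the scene crop (tip at (537,170), pad at (541,196)), and the body is clear of the tray and hopper. Next I press down.

```bash
python3 -m creep '[[[0,0,0,5,0,0,0],[0,0,0,10,0,0,0],[0,0,0,15,0,0,0],[0,0,0,20,0,0,0],[0,0,0,25,0,0,0]]]'
python3 -m creep '[[[0,0,0,5,0,0,0],[0,0,0,10,0,0,0],[0,0,0,15,0,0,0],[0,0,0,20,0,0,0],[0,0,0,25,0,0,0]]]'
python3 -m creep '[[[0,0,0,5,0,0,0],[0,0,0,10,0,0,0],[0,0,0,15,0,0,0],[0,0,0,20,0,0,0],[0,0,0,25,0,0,0]]]'
```

```text
time: 3.2
position: [0.5056, -0.2149, 0.1074]
tool_rot: [0.059, 3.141, -0.0]
ft_force: [-0.8, -1.0, 4.3]
grip_width: 0.0
time: 3.7
position: [0.5059, -0.2154, 0.0825]
tool_rot: [0.06, 3.14, -0.001]
ft_force: [-0.8, -2.8, 5.0]
grip_width: 0.001
time: 4.2
position: [0.506, -0.2142, 0.0572]
tool_rot: [0.059, 3.14, 0.001]
ft_force: [-0.7, -1.3, 5.5]
grip_width: 0.007
```

```bash
python3 -m creep '[[[0,0,0,4,0,0,0],[0,0,0,8,0,0,0],[0,0,0,11,0,0,0],[0,0,0,13,0,0,0],[0,0,0,14,0,0,0]]]'
python3 -m creep '[[[0,0,0,1,0,0,0],[0,0,0,2,0,0,0],[0,0,0,2,0,0,0]]]'
```

```text
time: 4.7
position: [0.5062, -0.2122, 0.0431]
tool_rot: [0.057, 3.141, 0.005]
ft_force: [-0.2, 1.9, 6.3]
grip_width: 0.006
time: 5.0
position: [0.5062, -0.2119, 0.0412]
tool_rot: [0.057, 3.141, 0.006]
ft_force: [1.1, 1.7, 6.0]
grip_width: 0.008
```

```bash
python3 -m creep '[[[0,0,0,0.5,0,0,0],[0,0,0,1,0,0,0],[0,0,0,1.5,0,0,0],[0,0,0,1.5,0,0,0]]]'
python3 -m creep '[[[0,0,0,0,0,0,0],[0,0,0,0,0,0,0],[0,0,0,0,0,0,0],[0,0,0,0,0,0,0],[0,0,0,0,0,0,0]]]'
python3 -m creep '[[[0,0,0,0,0,0,0],[0,0,0,0,0,0,0],[0,0,0,0,0,0,0],[0,0,0,0,0,0,0],[0,0,0,0,0,0,0]]]'
python3 -m creep '[[[0,0,0,0,0,0,0],[0,0,0,0,0,0,0],[0,0,0,0,0,0,0],[0,0,0,0,0,0,0],[0,0,0,0,0,0,0]]]'
python3 - <<'E'
from h import *
t,s=[ctrl.get_image(n)[:,:,::-1] for n in("top","scene")]
a=cv2.resize(t[150:270,290:450],(400,300),interpolation=2);b=cv2.resize(s[200:335,180:360],(400,300),interpolation=2)
cv2.imwrite("pics/press.png",np.hstack([a,b]))
E
```

```text
time: 5.4
position: [0.5063, -0.2119, 0.0402]
tool_rot: [0.057, 3.141, 0.006]
ft_force: [0.4, 2.4, 8.6]
grip_width: 0.003
time: 5.9
position: [0.5063, -0.2119, 0.0402]
tool_rot: [0.057, 3.141, 0.006]
ft_force: [-0.1, 2.9, 8.4]
grip_width: 0.007
time: 6.4
position: [0.5062, -0.2119, 0.0402]
tool_rot: [0.057, 3.141, 0.006]
ft_force: [0.1, 2.0, 9.8]
grip_width: 0.002
time: 6.9
position: [0.5063, -0.2119, 0.0402]
tool_rot: [0.057, 3.141, 0.006]
ft_force: [-0.8, 3.5, 8.1]
grip_width: 0.005
```

View pics/press.png

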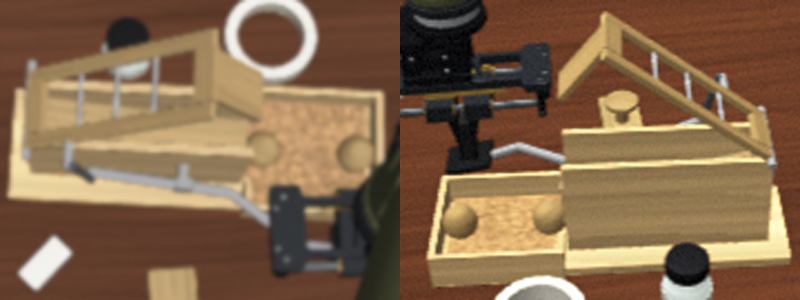

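The lid is fully raised, and both balls appear to be in the tray, one at the outer end and one near the hopper mouth. I'll check the positions in the tray frame and that they have come to rest.

```bash
python3 -m creep '[[[0,0,0,0,0,0,0],[0,0,0,0,0,0,0],[0,0,0,0,0,0,0],[0,0,0,0,0,0,0],[0,0,0,0,0,0,0]]]'
python3 -m creep '[[[0,0,0,0,0,0,0],[0,0,0,0,0,0,0],[0,0,0,0,0,0,0],[0,0,0,0,0,0,0],[0,0,0,0,0,0,0]]]'
python3 - <<'E'
from h import *
c=np.mean([atz("top",u,.04) for u in((443,186),(442,235),(391,234),(393,184))],0)[:2]
ex=np.array([.9933,-.115]);ey=np.array([.115,.9933])
for a,b in(((396,210),(247,296)),((432.4,211),(207,299))):
    p,e=tri(a,b);d=p[:2]-c;print(p,e,"tray",d@ex,d@ey)
t,s=[ctrl.get_image(n)[:,:,::-1] for n in("top","scene")]
a=cv2.resize(t[175:245,375:455],(400,350),interpolation=2);b=cv2.resize(s[270:340,185:265],(400,350),interpolation=2)
cv2.imwrite("pics/balls.png",np.hstack([a,b]))
E
```

```text
time: 7.5
position: [0.5063, -0.2119, 0.0402]
tool_rot: [0.057, 3.141, 0.006]
ft_force: [-0.2, 3.5, 9.6]
grip_width: 0.004
time: 8.0
position: [0.5062, -0.2119, 0.0402]
tool_rot: [0.057, 3.141, 0.006]
ft_force: [-0.4, 3.1, 8.4]
grip_width: 0.006
[ 0.6079 -0.1354  0.0318] 0.004985521616822115 tray -0.0022021220439861406 0.052132836513842845
[ 0.6008 -0.2239  0.0302] 0.0030737832241759743 tray 0.0009363952348209079 -0.036542547030011086
```

View pics/balls.png

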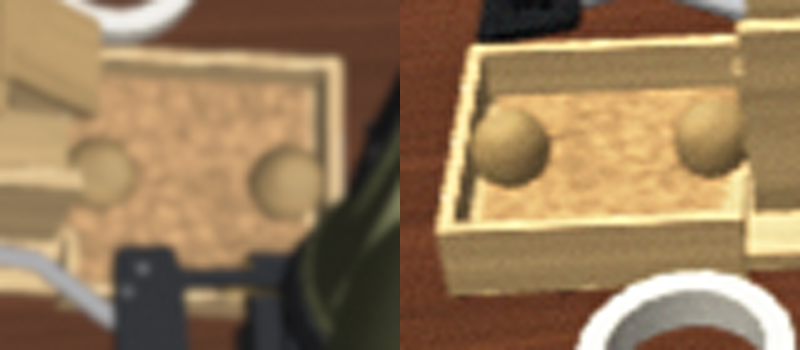

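Both balls are at rest: the pixels are unchanged after 1 s. They sit at about (0,-0.04) and (0,+0.045..0.052) in the tray frame, at z≈0.03, so both are inside the limits. Now I let the lever up slowly at 20 mm/s on the pad, about 0.2 rad/s at the lid.

```bash
python3 -m creep '[[[0,0,0,-1,0,0,0],[0,0,0,-2.5,0,0,0],[0,0,0,-4.5,0,0,0],[0,0,0,-6.5,0,0,0],[0,0,0,-8.5,0,0,0]]]'
python3 -m creep '[[[0,0,0,-2,0,0,0],[0,0,0,-4,0,0,0],[0,0,0,-6,0,0,0],[0,0,0,-8,0,0,0],[0,0,0,-10,0,0,0]]]'
python3 -m creep '[[[0,0,0,-2,0,0,0],[0,0,0,-4,0,0,0],[0,0,0,-6,0,0,0],[0,0,0,-8,0,0,0],[0,0,0,-10,0,0,0]]]'
python3 -m creep '[[[0,0,0,-2,0,0,0],[0,0,0,-4,0,0,0],[0,0,0,-6,0,0,0],[0,0,0,-8,0,0,0],[0,0,0,-10,0,0,0]]]'
python3 -m creep '[[[0,0,0,-2,0,0,0],[0,0,0,-4,0,0,0],[0,0,0,-6,0,0,0],[0,0,0,-8,0,0,0],[0,0,0,-10,0,0,0]]]'
```

```text
time: 8.6
position: [0.506, -0.2134, 0.0485]
tool_rot: [0.058, 3.141, 0.003]
ft_force: [0.2, -0.8, 4.9]
grip_width: 0.005
time: 9.1
position: [0.5059, -0.2146, 0.0588]
tool_rot: [0.059, 3.14, 0.0]
ft_force: [2.9, -1.9, 4.8]
grip_width: 0.001
time: 9.6
position: [0.5058, -0.2153, 0.0689]
tool_rot: [0.06, 3.14, -0.001]
ft_force: [2.2, -3.3, 6.2]
grip_width: 0.003
time: 10.1
position: [0.5053, -0.2147, 0.0786]
tool_rot: [-0.059, -3.141, -0.0]
ft_force: [1.2, -4.0, 5.4]
grip_width: 0.007
time: 10.6
position: [0.5054, -0.2143, 0.0886]
tool_rot: [-0.059, -3.141, -0.001]
ft_force: [0.8, -1.1, 3.9]
grip_width: 0.005
```

```bash
python3 -m creep '[[[0,0,0,-2,0,0,0],[0,0,0,-4,0,0,0],[0,0,0,-6,0,0,0],[0,0,0,-8,0,0,0],[0,0,0,-10,0,0,0]]]'
python3 -m creep '[[[0,0,0,-1.5,0,0,0],[0,0,0,-3,0,0,0],[0,0,0,-4.5,0,0,0],[0,0,0,-6,0,0,0],[0,0,0,-7.5,0,0,0]]]'
python3 -m creep '[[[0,0,0,-1.5,0,0,0],[0,0,0,-3,0,0,0],[0,0,0,-4.5,0,0,0],[0,0,0,-6,0,0,0],[0,0,0,-7.5,0,0,0]]]'
python3 -m creep '[[[0,0,0,-1.5,0,0,0],[0,0,0,-3,0,0,0],[0,0,0,-4.5,0,0,0],[0,0,0,-6,0,0,0],[0,0,0,-7.5,0,0,0]]]'
```

```text
time: 11.1
position: [0.5055, -0.2134, 0.0984]
tool_rot: [-0.058, -3.14, -0.003]
ft_force: [0.3, 3.3, 3.8]
grip_width: 0.005
time: 11.6
position: [0.5053, -0.2147, 0.106]
tool_rot: [-0.059, -3.141, -0.0]
ft_force: [-0.1, 2.4, 4.3]
grip_width: 0.005
time: 12.1
position: [0.5049, -0.2156, 0.1133]
tool_rot: [-0.061, -3.14, 0.001]
ft_force: [-0.1, -0.9, 1.1]
grip_width: 0.005
time: 12.6
position: [0.5055, -0.2147, 0.1212]
tool_rot: [0.059, 3.141, 0.0]
ft_force: [-0.1, 1.0, 0.2]
grip_width: 0.008
```

Contact ended at z≈0.11, the rest height. I'll move up and away toward +y and -x, then check.

```bash
python3 -m creep '[[[0,0,0,-20,0,0,0],[0,0,0,-50,0,0,0],[0,0,0,-80,0,0,0],[0,0,0,-100,0,0,0],[0,0,0,-100,0,0,0]]]'
python3 -m creep '[[[0,5,40,0,0,0,0],[0,10,85,0,0,0,0],[0,15,130,0,0,0,0],[0,20,175,0,0,0,0],[0,20,220,0,0,0,0]]]'
python3 -m creep '[[[0,0,45,0,0,0,0],[0,0,90,0,0,0,0],[0,0,135,0,0,0,0],[0,0,160,0,0,0,0],[0,0,160,0,0,0,0]]]'
python3 -m creep '[[[0,0,0,0,0,0,0],[0,0,0,0,0,0,0],[0,0,0,0,0,0,0],[0,0,0,0,0,0,0],[0,0,0,0,0,0,0]]]'
python3 - <<'E'
from h import *
t,s=[ctrl.get_image(n)[:,:,::-1] for n in("top","scene")]
a=cv2.resize(t[130:310,280:480],(400,360),interpolation=2);b=cv2.resize(s[200:362,140:320],(400,360),interpolation=2)
cv2.imwrite("pics/end.png",np.hstack([a,b]))
print(blob(t,(420,225,465,265))[0],"was 439.41 244.44")
E
```

```text
time: 13.1
position: [0.5073, -0.2156, 0.2243]
tool_rot: [0.059, 3.135, -0.002]
ft_force: [0.5, 0.6, -0.9]
grip_width: 0.004
time: 13.6
position: [0.4925, 0.0076, 0.22]
tool_rot: [-0.059, -3.14, -0.0]
ft_force: [0.5, -0.0, 0.7]
grip_width: 0.005
time: 14.1
position: [0.4983, 0.1707, 0.2194]
tool_rot: [-0.047, -3.139, -0.001]
ft_force: [0.6, -0.0, -0.8]
grip_width: 0.005
time: 14.6
position: [0.5, 0.165, 0.2212]
tool_rot: [0.061, 3.141, 0.0]
ft_force: [-0.0, 0.1, -0.0]
grip_width: 0.009
[439.4154 244.3692] was 439.41 244.44
```

View pics/end.png

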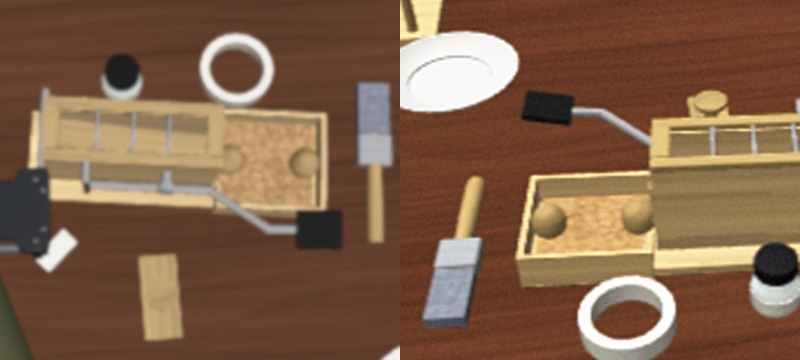

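The lid is shut, the pad is back at its starting pixel, both balls are unmoved in the tray, the bystanders are in place and the arm is clear.

```bash
python3 -c "
from bench import ctrl; print(ctrl.close_job())"
```

```text
the job is handed in; nothing more can be done
None
```

I pressed the lever pad to its stop with the closed fingertips and held it for about 3 s while both balls rolled into the tray. I then let it up at about 15–20 mm/s at the pad, roughly 0.2 rad/s at the lid. The arm moved clear, and I handed the job in at about 14.7 s; it reported no verdict.

- **Pressing:** force on the tool was about 4–6 N on the way down and 8–10 N at the stop. It fell to zero as the pad reached its rest height.
- **Lid and lever:** in the last pictures the lid is shut and the pad is back within 0.1 px of where it started.
- **Balls:** both lie still in the tray, at about y = -0.04 and y = +0.045 to 0.052 in the tray frame (limit ±0.064). The second lies near the hopper mouth, and its measurement is the less certain: the two views missed each other by 5 mm.
- **Surroundings:** the bystanders near the feeder look undisturbed. I did not check the mug at the end, but the arm only passed above it, at about z = 0.22 m. No check failed.

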